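Stand the wooden angels on their log slices

ROBOT

A 6-joint arm with a two-finger parallel gripper is mounted at the origin on the work surface. World frame = base frame: x ahead of the robot, y to its left, z up, the work surface at z = 0. Lengths are in m, angles in rad, forces in N, time in s.
With the tool pointing down it reaches from about 0.325 to 0.875 m from the base axis. Payload 4.4 kg.
Tool frame: the origin (TCP) lies on the mounting face of the last link; the fingertips stand 173 mm ahead of it and the grasp point (between the pads) lies manip.tcp_to_grasp ahead of it (manip.tcp_to_grasp is the distance from the TCP to the grasp point, in m); z points along the fingers, y is the line along which they close (so a half turn about z gives the same grasp; the last joint's range is limited). The gripper opens to 85 mm and grips with 20 to 120 N. Pads are 22 mm wide; open, the fingers measure 114 mm over their backs; the gripper's body (76 mm by 85 mm) begins 54 mm behind the grasp point. The pads swing forward as they close: fully open they stand 13 mm farther back than shut.
Start: joints at [1.089, 0.207, 1.542, -0, 1.393, -0.15], TCP at [0.187, 0.544, 0.405] pointing down, gripper open.
Joint ranges: [-2.73, 2.73], [-0.86, 2.22], [0.23, 2.46], [-1.11, 4.25], [0.08, 2.63], [-2.82, 2.82]. Speed limits (rad/s): [2.79, 2.79, 3.14, 3.14, 3.14, 3.14].

INTERFACE

Orientations are given as a unit quaternion [w, x, y, z].
In Python, from bench import get_state, vision, hand_in, nets, manip gives the robot as it stands. The module is installed in compiled form; this text tells all that it offers.
- The arm moves only by the tool jog_arm, never from a script. Its argument "steps" is text: rows parted by semicolons, each of 4 numbers parted by spaces: the shift along the tool's x, y, z in mm, then the turn about the tool's z in rad. A call has 1 to 10 rows; each row shifts and turns the commanded pose from where the row before left it, along the tool's axes as they then stand; what a row does not reach is not made up. A row lasts 1/8 s, in which the tool goes at most 62.5 mm and 10.7 degrees, less where a joint would pass 70% of its speed; a pose out of reach is approached as far as the arm can. A call is refused whole if a number of a shift passes 62.5 or a number of a turn 0.188, either way. A call with a gripper value outside its range is refused whole. "gripper" is the opening, from 0 (shut) to 1 (fully open), set as the call begins (left out, the last holds). The fingers move at their own pace and stop on an object; "grip_force" is the grip in N (left out, the last holds). Time passes only in rows, so rows that do not move let the fingers close. It gives the time, the measured TCP pose, the force, the opening and the grip force at its end, in the units of the state.
- get_state(): the state, without advancing time (a new reading comes with each control period).
- vision.read_camera(name): name is "scene" or "top"; returns the picture (420x560x3 uint8, blue, green, red); there is no depth.
- vision.camera_params(name): a dict with "fov_y" (degrees; the focal length in pixels is half the picture's height over the tangent of half this angle, whatever the lens; pixels are square), "cx", "cy" (the principal point, pixels), "R" (3x3) and "t" (3): a world point X has camera coordinates R X + t. Camera axes: x right, y down, z forward; pixel columns grow to the right and rows downward; lengths in m; the calibration is good to about 2 mm. A picture is of the moment at which its call begins. camera_params takes no time and is no camera call.
- hand_in(): hands the job in; it is judged then, once.
Trained networks look in the newest picture that a camera, given by its name, has taken for a name from the list of things; names that differ only in an ending like _2 or _b are one class to them, and where a whole thing is asked for, a point or a joint stands for the part that bears it (a point fixed in the world has none). Each returns a list of dicts, best first, with "p" (0 to 1); they miss things now and then, are a little off and sometimes report something else, mostly with a low value. They report only what shows in the picture. A call takes as long as a camera call. They do not tell look-alikes from the thing itself.
- nets.spot_in(label, camera): "xyz" ([x, y, z] in m, in world coordinates, good to about 4 mm: the middle of the surface that is visible of it).
The state is a dict: "clock": time; "qpos": joint angles; "joint_velocities": joint speeds; "effort": joint torques, N m; "ee_pos": TCP position; "tcp_rot": TCP orientation; "ft_force": force on the tool from outside, world axes, zero at the start; "moment": the same for the moment, N m; "gripper_width": finger opening in m; "gripper_force": force on a finger pad.
Only numpy, scipy, OpenCV 4.12 (cv2) and the standard library are available. Lean on these libraries where they do the work, as an engineer would, in place of code of your own. Each camera call takes 0.05 s, during which the arm holds its last target. There are 200 camera calls.

TASK

Stand each of the four winged wooden angels upright in the middle of the log slice that matches it in size: the largest angel on the largest slice, the next largest on the next, and so on down to the smallest on the smallest. Leave the plain peg doll and the cone tree standing where they are, and do not knock any of the wooden figures over.

Things in the scene. Friction and masses are not known exactly. Their poses are not given: they have to be found in the camera images.
- angel_largest: the largest of four loose standing pale wooden angels: 109 mm tall, about 110 g; round body 46 mm in diameter, straight from 22 to 72 mm height, flared to 58 mm at the foot; ball head 34 mm with thin brass halo; two flat upright wings, 4 mm thick, 90 mm tip to tip. Origin: centre of underside; z up; wings along y, so x is the clear direction for gripping the body.
- angel_second: the second largest of four loose standing pale wooden angels: 90 mm tall, about 65 g; round body 38 mm in diameter, straight from 18 to 59 mm height, flared to 48 mm at the foot; ball head 29 mm with thin brass halo; two flat upright wings, 4 mm thick, 74 mm tip to tip. Origin: centre of underside; z up; wings along y, so x is the clear direction for gripping the body.
- angel_third: the third largest of four loose standing pale wooden angels: 72 mm tall, about 35 g; round body 30 mm in diameter, straight from 14 to 46 mm height, flared to 38 mm at the foot; ball head 24 mm with thin brass halo; two flat upright wings, 4 mm thick, 59 mm tip to tip. Origin: centre of underside; z up; wings along y, so x is the clear direction for gripping the body.
- angel_smallest: the smallest of four loose standing pale wooden angels: 54 mm tall, about 16 g; round body 22 mm in diameter, straight from 10 to 33 mm height, flared to 28 mm at the foot; ball head 20 mm with thin brass halo; two flat upright wings, 4 mm thick, 44 mm tip to tip. Origin: centre of underside; z up; wings along y, so x is the clear direction for gripping the body.
- slice_largest: the largest of four round log slices (dark bark rim, pale ringed top) lying flat, 120 mm in diameter and 12 mm thick; it stays put. Origin: centre of its underside; z up.
- slice_second: the second largest of four round log slices (dark bark rim, pale ringed top) lying flat, 98 mm in diameter and 12 mm thick; it stays put. Origin: centre of its underside; z up.
- slice_third: the third largest of four round log slices (dark bark rim, pale ringed top) lying flat, 78 mm in diameter and 12 mm thick; it stays put. Origin: centre of its underside; z up.
- slice_smallest: the smallest of four round log slices (dark bark rim, pale ringed top) lying flat, 60 mm in diameter and 12 mm thick; it stays put. Origin: centre of its underside; z up.
- doll: loose plain peg doll of pale wood, no wings: 80 mm tall, body 36 mm in diameter, ball head 29 mm. Not an angel; stays where it is. Origin: centre of its underside; z up.
- tree: loose pale wooden cone tree, no wings: 86 mm tall, 60 mm across at 25 mm height, on a 40 mm foot. Not an angel; stays where it is. Origin: centre of its underside; z up.
Things that resemble listed ones, but are neither listed nor needed, are in the scene too. Leave any red or turquoise look-alike of the slice_largest alone. What is shaped like the slice_smallest but turquoise or yellow is not meant.

How it is judged:
At the end, for the whole second after the job is handed in: Every angel stands upright (within 0.1 rad), released and at rest, on the log slice of its own size rank, its centre within 15 mm of the slice's centre; the doll and the tree stand upright within 30 mm of where they began (horizontal distance between angel_largest and slice_largest below 0.015 m and angle between each of angel_largest, angel_second, angel_third, angel_smallest, doll, tree's own z axis and vertical below 0.1 rad and z of angel_largest in the frame of slice_largest between 0.009 and 0.016 m and linear speed of each of angel_largest, angel_second, angel_third, angel_smallest below 0.02 m/s and angular speed of each of angel_largest, angel_second, angel_third, angel_smallest below 0.2 rad/s and horizontal distance between angel_second and slice_second below 0.015 m and z of angel_second in the frame of slice_second between 0.009 and 0.016 m and horizontal distance between angel_third and slice_third below 0.015 m and z of angel_third in the frame of slice_third between 0.009 and 0.016 m and horizontal distance between angel_smallest and slice_smallest below 0.015 m and z of angel_smallest in the frame of slice_smallest between 0.009 and 0.016 m and distance of each of doll, tree from where it was at the start of the episode below 0.03 m); the robot touches nothing.
It fails at once if a wooden figure is knocked over (tipped more than 1 rad) (angle between any of angel_largest, angel_second, angel_third, angel_smallest, doll, tree's own z axis and vertical above 1 rad).
It fails at once if the doll or the tree is carried or pushed more than 30 mm from its place (distance of any of doll, tree from where it was at the start of the episode above 0.03 m).
It also fails if it takes over 115 s, if anything falls off the work surface, if the arm or the gripper's body presses on something with over 40 N, if the wrist force passes 120 N, or if a joint passes its speed limit or range.

## Working session

There is one attempt and no reset: what is moved stays moved. The work goes in short steps, Python scripts to look and compute and a tool call to move; the robot and the scene stay as the last step left them, time stands still between calls to the robot, and variables do not carry over. Pictures are saved under pics/ and viewed, at most 14 in all, crops included, and the job is handed in when it is done.

Besides the shell and the picture viewer there is one more tool, called after "Call:" by a JSON object that holds its "name" and its "arguments". jog_arm: Moves the arm, as the interface text tells. Its arguments: {"type":"object","properties":{"steps":{"type":"string"},"gripper":{"type":"number"},"grip_force":{"type":"number"}},"required":["steps"]}

```bash
mkdir -p pics
python3 - <<'E'
from bench import get_state, vision, nets, manip
import cv2,numpy as np
print(manip.tcp_to_grasp, get_state())
for c in("scene","top"):
    im=vision.read_camera(c); cv2.imwrite(f"pics/{c}0.png",im)
    p=vision.camera_params(c); print(c,p)
for n in ["angel_largest","angel_second","angel_third","angel_smallest","slice_largest","slice_second","slice_third","slice_smallest","doll","tree"]:
    for c in("top",):
        print(n,[(np.round(d["xyz"],3).tolist(),round(d["p"],2)) for d in nets.spot_in(n,c)])
E
```

```text
0.1547 {'clock': 0.0, 'qpos': array([ 1.08848209e+00,  2.07413271e-01,  1.54299253e+00,  1.04788846e-05,
        1.39350971e+00, -1.50507451e-01]), 'joint_velocities': array([ 0.00032515,  0.00065081,  0.00026514,  0.00069239, -0.00257386,
        0.0001599 ]), 'effort': array([ 2.79721298e-04, -3.83049309e+01, -2.91595852e+01, -9.13048120e-05,
        1.06759951e-02, -2.05372743e-05]), 'ee_pos': array([0.18714319, 0.54329331, 0.40351084]), 'tcp_rot': array([-3.66286077e-04,  1.65144194e-01,  9.86268749e-01, -1.10216429e-03]), 'ft_force': array([ 0.04489109, -0.51876349,  0.2306499 ]), 'moment': array([ 0.00551137, -0.02569521,  0.00689776]), 'gripper_force': 0.0, 'gripper_width': 0.08542704498750876}
scene {'fov_y': 49.82839373177378, 'cx': 278.8487575565194, 'cy': 209.7189674513369, 'R': array([[-0.23386882,  0.97220921,  0.01070632],
       [ 0.73134407,  0.18316235, -0.65695312],
       [-0.64065687, -0.14581085, -0.7538554 ]]), 't': array([ 0.15660465, -0.41366648,  1.41605166])}
top {'fov_y': 48.149888262048975, 'cx': 285.4431139519791, 'cy': 204.16833011647302, 'R': array([[-0.0114693 , -0.99973987, -0.01971413],
       [-0.99608584,  0.01315099, -0.08740737],
       [ 0.08764389,  0.01863447, -0.99597756]]), 't': array([0.02211588, 0.62535124, 1.12338313])}
angel_largest [([0.469, 0.327, 0.076], 0.7)]
angel_second [([0.456, 0.152, 0.056], 0.79)]
angel_third [([0.596, -0.023, 0.042], 0.76)]
angel_smallest [([0.458, -0.007, 0.034], 0.63)]
slice_largest [([0.746, -0.07, 0.01], 0.72), ([0.801, -0.221, 0.016], 0.68), ([0.626, -0.321, 0.01], 0.56)]
slice_second [([0.453, -0.182, 0.012], 0.57)]
slice_third [([0.437, -0.329, 0.017], 0.65), ([0.47, 0.327, 0.07], 0.5)]
slice_smallest [([0.61, -0.158, 0.01], 0.98), ([0.718, 0.058, 0.014], 0.69), ([0.523, 0.067, 0.015], 0.65)]
doll [([0.605, 0.323, 0.058], 0.63), ([0.452, -0.179, 0.013], 0.45)]
tree [([0.6, 0.173, 0.047], 0.79)]
```

View pics/top0.png

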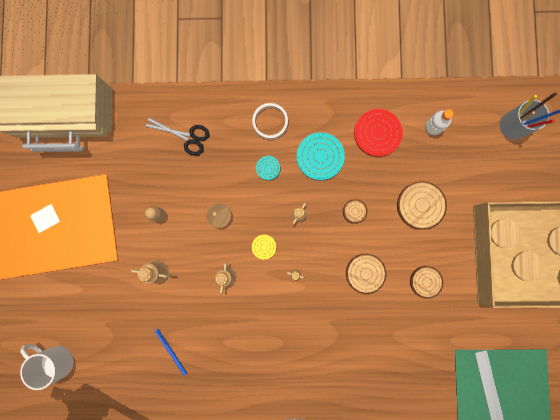

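View pics/scene0.png

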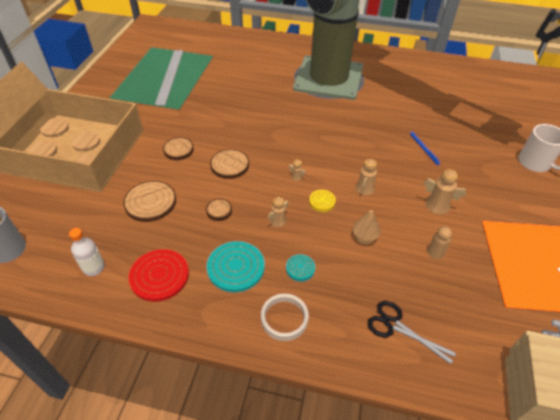

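The top view shows the angels at about (150,273), (223,278), (299,213) and (295,275), the plain slices at (422,205), (366,274), (427,282) and (355,211), the doll at (153,214) and the tree at (219,215). Next I'll measure the slice centres and the wing directions.

```bash
cat > h.py <<'E'
import numpy as np
from bench import vision
def ray(c,u,v,z):
    p=vision.camera_params(c); f=210/np.tan(np.radians(p["fov_y"]/2)); R=p["R"];t=p["t"]
    C=-R.T@t; d=R.T@np.array([(u-p["cx"])/f,(v-p["cy"])/f,1]); return (C+d*(z-C[2])/d[2])
def proj(c,X):
    p=vision.camera_params(c); f=210/np.tan(np.radians(p["fov_y"]/2)); q=p["R"]@np.array(X)+p["t"]
    return f*q[0]/q[2]+p["cx"],f*q[1]/q[2]+p["cy"]
E
python3 - <<'E'
from h import *
import cv2
im=cv2.imread("pics/top0.png")
cs=[(150,273),(223,278),(299,213),(295,275)]
m=[cv2.resize(im[v-25:v+25,u-25:u+25],(400,300) if 0 else (300,300),interpolation=cv2.INTER_CUBIC) for u,v in cs]
cv2.imwrite("pics/m1.png",np.vstack([np.hstack(m[:2]),np.hstack(m[2:])]))
S=cv2.imread("pics/top0.png")
for n,(u,v),D in [("L",(422,205),.12),("2",(366,274),.098),("3",(427,282),.078),("s",(355,211),.06)]:
    print(n,[np.round(ray("top",a,b,.012),3)[:2] for a,b in [(u,v),(u-10,v)]])
sc=cv2.imread("pics/scene0.png")
m=[cv2.resize(im[v-35:v+35,u-35:u+35],(300,300),interpolation=cv2.INTER_CUBIC) for u,v in [(422,205),(366,274),(427,282),(355,211)]]
cv2.imwrite("pics/m2.png",np.vstack([np.hstack(m[:2]),np.hstack(m[2:])]))
E
```

```text
L [array([ 0.62 , -0.322]), array([ 0.621, -0.298])]
2 [array([ 0.453, -0.18 ]), array([ 0.453, -0.156])]
3 [array([ 0.432, -0.327]), array([ 0.433, -0.303])]
s [array([ 0.608, -0.157]), array([ 0.608, -0.132])]
```

View pics/m1.png

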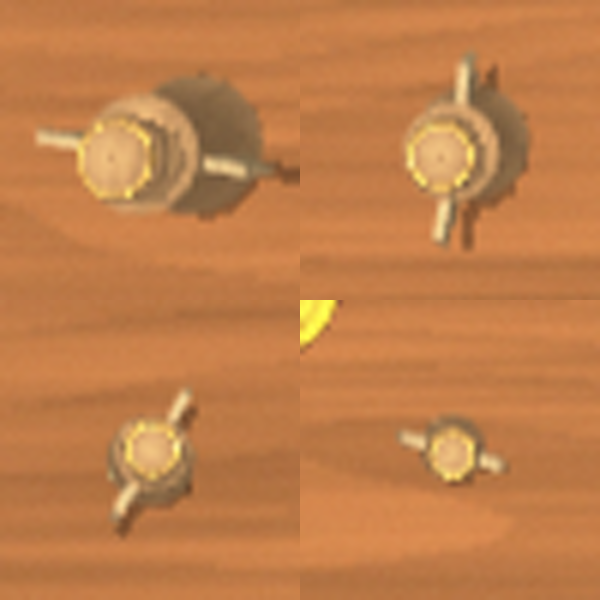

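View pics/m2.png

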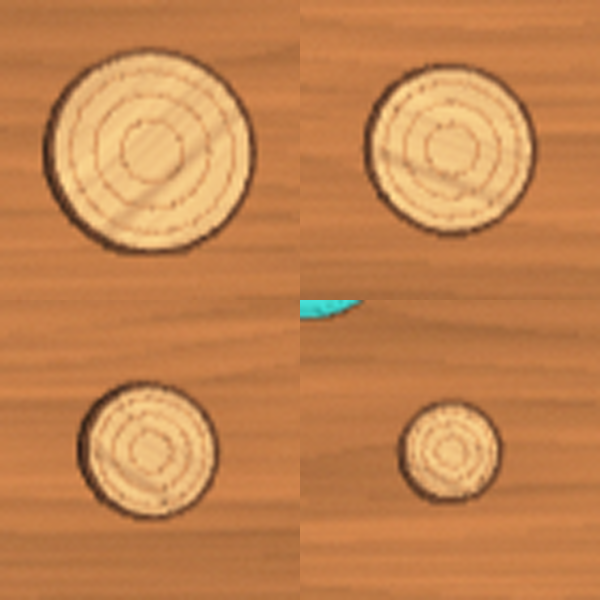

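The crops show clear wing axes and clean slice discs of the right diameters (about 49 px for 120 mm). Next: positions, and a planning helper.

```bash
cat >> h.py <<'E'
from bench import get_state
from scipy.spatial.transform import Rotation as Ro
def plan(x,y,zg,ang=None):
    "grasp-point target; ang=deg of tool y in world (mod 180)"
    s=get_state(); w=s["tcp_rot"]; R=Ro.from_quat([w[1],w[2],w[3],w[0]]).as_matrix()
    a=np.degrees(np.arctan2(R[1,1],R[0,1])); turn=0
    if ang is not None:
        turn=-((ang-a+90)%180-90)   # + turn about tool z lowers the world angle
    R2=R@Ro.from_euler('z',turn,degrees=True).as_matrix()
    g=s["ee_pos"]+R[:,2]*.1547
    d=R2.T@(np.array([x,y,zg])-g)
    print("t",round(s["clock"],2),"grasp",g.round(4),"yang",a.round(1),"tilt",np.degrees(np.arccos(-R[2,2])).round(2),"w",round(s["gripper_width"],4),"F",round(s["gripper_force"],1))
    print("turn rad",np.radians(turn).round(3),"q6",s["qpos"][5].round(2),"then shift mm",(d*1000).round(1))
E
python3 - <<'E'
from h import *
for n,u,v,z in [("L",144,274,.092),("2",221,279,.0755),("3",299,212.5,.06),("s",295.2,275.2,.044)]: print(n,ray("top",u,v,z).round(4))
plan(.469,.327,.17,-7.7)
E
```

```text
L [0.4633 0.3397 0.092 ]
2 [0.449  0.1651 0.0755]
3 [ 0.6024 -0.0182  0.06  ]
s [ 0.454  -0.0072  0.044 ]
t 0.6 grasp [0.1873 0.5436 0.25  ] yang 71.0 tilt 0.0 w 0.0856 F 0.0
turn rad 1.373 q6 -0.15 then shift mm [-176.9  308.2   80. ]
```

Run:
```python
from h import *
import cv2
H=[("L",.4633,.3397,.092,.109),("2",.449,.1651,.0755,.09),("3",.6024,-.0182,.06,.072),("s",.454,-.0072,.044,.054)]
im=cv2.imread("pics/scene0.png"); tiles=[]
for i,(n,x,y,hz,h) in enumerate(H):
    o=[int(k) for k in proj("scene",(x,y,h/2))]; s=7
    t=cv2.resize(im[o[1]-28:o[1]+28,o[0]-28:o[0]+28],(56*s,56*s),interpolation=cv2.INTER_CUBIC)
    def c(X): p=proj("scene",X); return int((p[0]-o[0]+28.5)*s),int((p[1]-o[1]+28.5)*s)
    for r,z in [(.17,hz/h*h),(0,0)]:
        cv2.circle(t,c((x,y,z)),3,(255,0,0),-1)
    R={"L":.029,"2":.024,"3":.019,"s":.014}[n]
    for a in np.arange(0,6.3,.2): cv2.circle(t,c((x+R*np.cos(a),y+R*np.sin(a),0)),1,(0,0,255),-1)
    Rh={"L":.017,"2":.0145,"3":.012,"s":.010}[n]
    for a in np.arange(0,6.3,.3): cv2.circle(t,c((x+Rh*np.cos(a),y+Rh*np.sin(a),hz)),1,(0,255,0),-1)
    tiles.append(cv2.resize(t,(300,300)))
cv2.imwrite("pics/m3.png",np.vstack([np.hstack(tiles[:2]),np.hstack(tiles[2:])]))
```

```text
(no output)
```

View pics/m3.png

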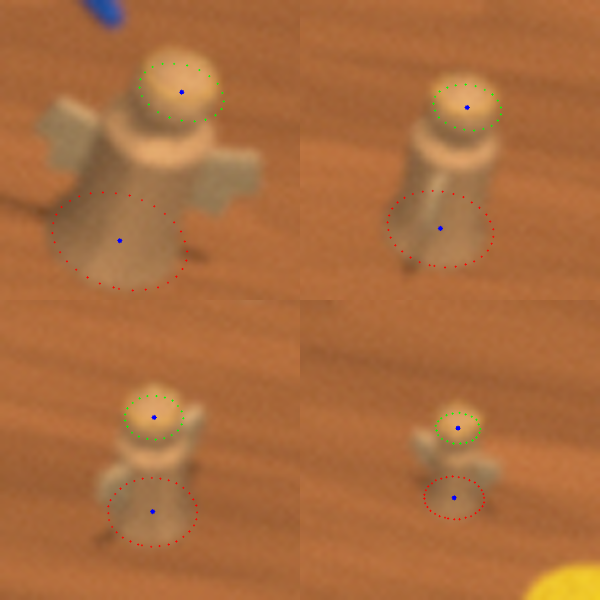

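Call:
{"name": "jog_arm", "arguments": {"steps": "0 0 0 0.18; 0 0 0 0.18; 0 0 0 0.18; 0 0 0 0.18; 0 0 0 0.18; 0 0 0 0.18; 0 0 0 0.18; 0 0 0 0.11", "gripper": 1}}

```text
clock: 1.6
ee_pos: [0.1873, 0.5436, 0.4047]
tcp_rot: [-0.0, 0.753, 0.658, 0.0]
ft_force: [-0.4, -0.2, 0.5]
gripper_width: 0.0854
gripper_force: 0.0
```

The overlay fits: projected heads and feet land on all four angels within about 3 mm in the second view, so I'll use my head-ray positions.

```bash
python3 -c "
from h import *
plan(.463,.339,.15,-7.7)"
```

```text
t 1.6 grasp [0.1873 0.5437 0.25  ] yang -7.7 tilt 0.01 w 0.0854 F 0.0
turn rad -0.001 q6 1.22 then shift mm [-165.9  300.6  100. ]
```

Call:
{"name": "jog_arm", "arguments": {"steps": "-28 50 0 0; -28 50 5 0; -28 50 15 0; -28 50 20 0; -27 50 30 0; -27 51 30 0; 0 0 0 0; 0 0 0 0"}}

```text
clock: 2.6
ee_pos: [0.461, 0.342, 0.3067]
tcp_rot: [-0.0, 0.752, 0.659, -0.0]
ft_force: [-1.0, -0.0, 0.6]
gripper_width: 0.0851
gripper_force: 0.0
```

```bash
python3 -c "
from h import *
plan(.463,.339,.062,-7.7)
import cv2
im=[vision.read_camera(c) for c in ('top','scene')]
print(proj('scene',(.463,.339,.1)))
t=[cv2.resize(im[0][220:320,95:205],(400,400)),cv2.resize(im[1][130:230,390:500],(400,400))]
cv2.imwrite('pics/a.png',np.hstack(t))"
```

```text
t 2.6 grasp [0.4609 0.342  0.152 ] yang -7.6 tilt 0.04 w 0.0851 F 0.0
turn rad 0.003 q6 0.62 then shift mm [-2.7  2.6 90. ]
(np.float64(451.115465507853), np.float64(173.96427783981972))
```

View pics/a.png

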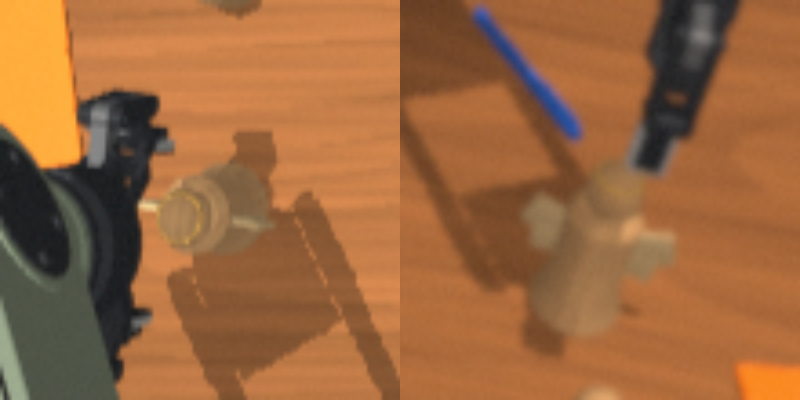

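Fingers straddle the head: the finger mid-point at about (138,277) matches the projection for that height. Descend and grip.

Call:
{"name": "jog_arm", "arguments": {"steps": "-3 3 0 0; 0 0 25 0; 0 0 25 0; 0 0 25 0; 0 0 15 0; 0 0 0 0; 0 0 0 0"}}

```text
clock: 3.58
ee_pos: [0.464, 0.3391, 0.2178]
tcp_rot: [0.0, 0.752, 0.659, 0.001]
ft_force: [0.9, -0.5, -0.7]
gripper_width: 0.0854
gripper_force: 0.0
```

Call:
{"name": "jog_arm", "arguments": {"steps": "0 0 0 0; 0 0 0 0; 0 0 0 0; 0 0 0 0; 0 0 0 0; 0 0 0 0; 0 0 0 0; 0 0 0 0", "gripper": 0, "grip_force": 25}}

```text
clock: 4.58
ee_pos: [0.464, 0.3388, 0.2176]
tcp_rot: [0.0, 0.752, 0.659, 0.001]
ft_force: [0.1, -0.6, 5.9]
gripper_width: 0.0449
gripper_force: 26.2
```

```bash
python3 -c "
from h import *
plan(.622,-.322,.202)"
```

```text
t 4.58 grasp [0.4642 0.3389 0.0629] yang -7.5 tilt 0.09 w 0.0449 F 26.2
turn rad 0.0 q6 0.61 then shift mm [-634.5  243.  -139.3]
```

Call:
{"name": "jog_arm", "arguments": {"steps": "0 0 -10 0; 0 0 -30 0; 0 0 -40 0; 0 0 -40 0; 0 0 -20 0; -20 8 0 0; -40 15 0 0; -40 15 0 0; -40 15 0 0; -40 15 0 0", "grip_force": 35}}

```text
clock: 5.82
ee_pos: [0.5067, 0.1486, 0.3546]
tcp_rot: [-0.001, 0.752, 0.659, -0.002]
ft_force: [0.1, 0.5, -1.2]
gripper_width: 0.0452
gripper_force: 36.0
```

Call:
{"name": "jog_arm", "arguments": {"steps": "-45 17 0 0; -45 17 0 0; -45 17 0 0; -45 17 0 0; -45 17 0 0; -45 17 0 0; -45 17 0 0; -45 17 0 0; -45 17 0 0; -30 11 0 0"}}

```text
clock: 7.08
ee_pos: [0.6117, -0.3046, 0.354]
tcp_rot: [-0.002, 0.753, 0.658, -0.001]
ft_force: [0.8, 1.0, -1.2]
gripper_width: 0.0452
gripper_force: 36.0
```

Call:
{"name": "jog_arm", "arguments": {"steps": "-15 8 0 0; -5 4 0 0; 0 0 0 0; 0 0 0 0"}}

```text
clock: 7.58
ee_pos: [0.6226, -0.3215, 0.3566]
tcp_rot: [-0.0, 0.751, 0.66, 0.0]
ft_force: [-0.4, 1.0, -0.5]
gripper_width: 0.0449
gripper_force: 36.0
```

```bash
python3 -c "
from h import *
plan(.622,-.322,.077)
import cv2
im=[vision.read_camera(c) for c in ('top','scene')]
cv2.imwrite('pics/b.png',np.hstack([cv2.resize(im[0][130:280,360:510],(400,400)),cv2.resize(im[1][80:230,80:230],(400,400))]))"
```

```text
t 7.58 grasp [ 0.6225 -0.3214  0.2019] yang -7.4 tilt 0.04 w 0.0449 F 36.0
turn rad 0.0 q6 -0.47 then shift mm [ -0.7  -0.4 124.9]
```

View pics/b.png

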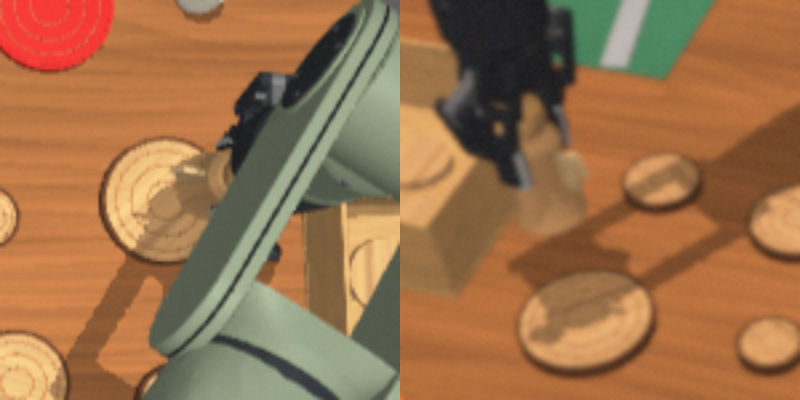

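The angel is held upright over the large slice. Lower to about 1 mm above the top.

Call:
{"name": "jog_arm", "arguments": {"steps": "0 0 30 0; 0 0 30 0; 0 0 30 0; 0 0 20 0; 0 0 10 0; 0 0 5 0; 0 0 1 0; 0 0 0 0; 0 0 0 0"}}

```text
clock: 8.8
ee_pos: [0.6228, -0.3231, 0.2317]
tcp_rot: [0.001, 0.752, 0.659, 0.0]
ft_force: [1.1, -0.5, -0.2]
gripper_width: 0.0449
gripper_force: 36.0
```

Call:
{"name": "jog_arm", "arguments": {"steps": "0 0 0 0; 0 0 0 0; 0 0 0 0; 0 0 0 0; 0 0 0 0; 0 0 0 0", "gripper": 1}}

```text
clock: 9.55
ee_pos: [0.6225, -0.3228, 0.2306]
tcp_rot: [-0.0, 0.752, 0.659, -0.0]
ft_force: [1.0, 0.5, 0.8]
gripper_width: 0.0854
gripper_force: 0.0
```

Call:
{"name": "jog_arm", "arguments": {"steps": "0 0 -10 0; 0 0 -30 0; 0 0 -40 0; 0 0 -40 0; 0 0 -10 0; 0 0 0 0"}}

```text
clock: 10.3
ee_pos: [0.6226, -0.3228, 0.3615]
tcp_rot: [0.001, 0.752, 0.659, 0.0]
ft_force: [-0.2, -0.6, -0.0]
gripper_width: 0.0853
gripper_force: 0.0
```

```bash
python3 -c "
from h import *
plan(.449,.165,.20,81.6)"
```

```text
t 10.3 grasp [ 0.6227 -0.323   0.2068] yang -7.5 tilt 0.09 w 0.0853 F 0.0
turn rad -1.555 q6 -0.47 then shift mm [243.2 457.4   6.1]
```

Call:
{"name": "jog_arm", "arguments": {"steps": "0 0 0 -0.173; 0 0 0 -0.173; 0 0 0 -0.173; 0 0 0 -0.173; 0 0 0 -0.173; 0 0 0 -0.173; 0 0 0 -0.173; 0 0 0 -0.173; 0 0 0 -0.171; 0 0 0 0"}}

```text
clock: 11.55
ee_pos: [0.6219, -0.3225, 0.3576]
tcp_rot: [-0.002, 0.074, 0.997, 0.001]
ft_force: [-0.1, 0.2, -0.7]
gripper_width: 0.0856
gripper_force: 0.0
```

Call:
{"name": "jog_arm", "arguments": {"steps": "24 45 0 0; 24 46 0 0; 24 46 0 0; 24 46 0 0; 24 46 0 0; 24 46 0 0; 24 46 0 0; 24 46 0 0; 24 46 0 0; 24 46 0 0"}}

```text
clock: 12.8
ee_pos: [0.451, 0.1677, 0.3596]
tcp_rot: [-0.001, 0.075, 0.997, -0.0]
ft_force: [0.4, 0.7, 0.3]
gripper_width: 0.0854
gripper_force: 0.0
```

Call:
{"name": "jog_arm", "arguments": {"steps": "0 0 20 0; 0 0 0 0; 0 0 0 0"}}

```text
clock: 13.18
ee_pos: [0.4523, 0.1659, 0.3405]
tcp_rot: [-0.0, 0.074, 0.997, -0.0]
ft_force: [-0.1, 0.4, 0.1]
gripper_width: 0.0854
gripper_force: 0.0
```

```bash
python3 -c "
from h import *
plan(.449,.165,.047,81.6)
import cv2
im=[vision.read_camera(c) for c in ('top','scene')]
cv2.imwrite('pics/c.png',np.hstack([cv2.resize(im[0][200:310,170:280],(400,400)),cv2.resize(im[0][130:280,360:510],(400,400))]))"
```

```text
t 13.18 grasp [0.4522 0.1659 0.1858] yang 81.5 tilt 0.04 w 0.0854 F 0.0
turn rad -0.002 q6 -1.25 then shift mm [  3.   -1.3 138.8]
```

View pics/c.png

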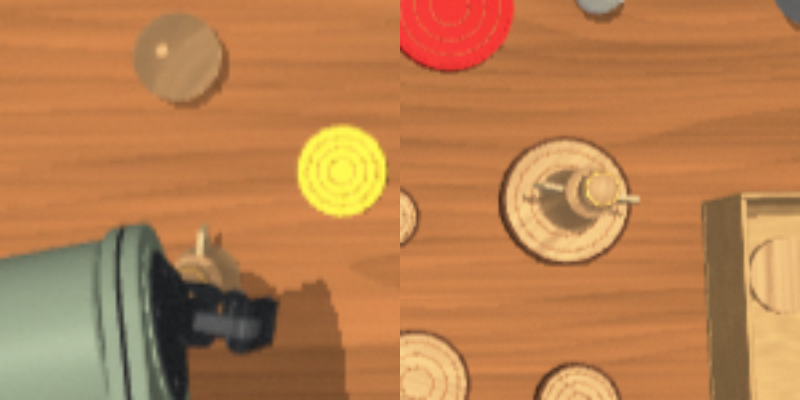

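The large angel stands on its slice with its head at about (435,200), and the gripper is over the second angel. Descend.

Call:
{"name": "jog_arm", "arguments": {"steps": "3 -1 20 0; 0 0 30 0; 0 0 30 0; 0 0 30 0; 0 0 20 0; 0 0 9 0; 0 0 0 0; 0 0 0 0"}}

```text
clock: 14.28
ee_pos: [0.4499, 0.1658, 0.2027]
tcp_rot: [0.001, 0.074, 0.997, 0.0]
ft_force: [0.4, -0.3, -0.2]
gripper_width: 0.0856
gripper_force: 0.0
```

Call:
{"name": "jog_arm", "arguments": {"steps": "0 0 0 0; 0 0 0 0; 0 0 0 0; 0 0 0 0; 0 0 0 0; 0 0 0 0; 0 0 0 0; 0 0 0 0", "gripper": 0, "grip_force": 25}}

```text
clock: 15.28
ee_pos: [0.4493, 0.1658, 0.2022]
tcp_rot: [0.0, 0.073, 0.997, -0.0]
ft_force: [-1.8, -1.6, 5.3]
gripper_width: 0.0374
gripper_force: 25.2
```

```bash
python3 -c "
from h import *
plan(.453,-.181,.167)
print('L',ray('top',435,200.3,.104))"
```

```text
t 15.28 grasp [0.4494 0.1658 0.0475] yang 81.6 tilt 0.02 w 0.0374 F 25.2
turn rad 0.0 q6 -1.25 then shift mm [ -54.3 -342.5 -119.5]
L [ 0.62319098 -0.32710576  0.104     ]
```

Call:
{"name": "jog_arm", "arguments": {"steps": "0 0 -10 0; 0 0 -30 0; 0 0 -40 0; 0 0 -30 0; 0 0 -10 0; -4 -20 0 0; -6 -40 0 0; -7 -45 0 0; -7 -45 0 0; -7 -45 0 0", "grip_force": 35}}

```text
clock: 16.52
ee_pos: [0.4505, -0.0328, 0.3205]
tcp_rot: [-0.001, 0.073, 0.997, 0.0]
ft_force: [0.2, -0.1, -0.7]
gripper_width: 0.0369
gripper_force: 35.3
```

Call:
{"name": "jog_arm", "arguments": {"steps": "-7 -45 0 0; -7 -45 0 0; -6 -40 0 0; -3 -17 0 0; 0 0 0 0; 0 0 0 0"}}

```text
clock: 17.27
ee_pos: [0.4523, -0.1792, 0.321]
tcp_rot: [-0.001, 0.073, 0.997, 0.001]
ft_force: [-0.1, 0.4, -1.0]
gripper_width: 0.0365
gripper_force: 35.3
```

```bash
python3 -c "
from h import *
plan(.453,-.181,.0605)"
```

```text
t 17.27 grasp [ 0.4521 -0.179   0.1663] yang 81.6 tilt 0.11 w 0.0365 F 35.3
turn rad 0.0 q6 -1.98 then shift mm [ -1.3  -2.  105.8]
```

Call:
{"name": "jog_arm", "arguments": {"steps": "-1 -2 20 0; 0 0 30 0; 0 0 30 0; 0 0 15 0; 0 0 8 0; 0 0 3 0; 0 0 0 0; 0 0 0 0"}}

```text
clock: 18.27
ee_pos: [0.4536, -0.1829, 0.2165]
tcp_rot: [0.001, 0.073, 0.997, -0.0]
ft_force: [0.7, 0.3, -0.9]
gripper_width: 0.0368
gripper_force: 35.3
```

Call:
{"name": "jog_arm", "arguments": {"steps": "0 0 0 0; 0 0 0 0; 0 0 0 0; 0 0 0 0; 0 0 0 0; 0 0 0 0", "gripper": 1}}

```text
clock: 19.02
ee_pos: [0.4532, -0.1826, 0.2157]
tcp_rot: [-0.0, 0.073, 0.997, 0.0]
ft_force: [-0.7, 0.1, 0.3]
gripper_width: 0.0856
gripper_force: 0.0
```

Call:
{"name": "jog_arm", "arguments": {"steps": "0 0 -10 0; 0 0 -30 0; 0 0 -40 0; 0 0 -30 0; 0 0 0 0.15; 0 0 0 0.15; 0 0 0 0; 0 0 0 0"}}

```text
clock: 20.02
ee_pos: [0.4532, -0.1826, 0.3259]
tcp_rot: [0.0, 0.221, 0.975, -0.0]
ft_force: [-0.1, -0.5, -0.5]
gripper_width: 0.0854
gripper_force: 0.0
```

```bash
python3 -c "
from h import *
plan(.602,-.018,.155,64.1)"
```

```text
t 20.02 grasp [ 0.4532 -0.1826  0.1712] yang 64.5 tilt 0.01 w 0.0854 F 0.0
turn rad 0.007 q6 -1.69 then shift mm [-62.  213.   16.2]
```

Call:
{"name": "jog_arm", "arguments": {"steps": "-12 42 0 0; -13 43 0 0; -13 43 0 0; -12 43 5 0; -12 42 11 0; 0 0 0 0; 0 0 0 0"}}

```text
clock: 20.9
ee_pos: [0.6009, -0.0173, 0.3093]
tcp_rot: [-0.001, 0.221, 0.975, -0.0]
ft_force: [-0.1, 0.1, -0.5]
gripper_width: 0.0854
gripper_force: 0.0
```

```bash
python3 -c "
from h import *
plan(.602,-.018,.036,64.1)
import cv2
im=[vision.read_camera(c) for c in ('top','scene')]
cv2.imwrite('pics/d.png',np.hstack([cv2.resize(im[0][200:310,310:420],(400,400)),cv2.resize(im[1][150:260,220:330],(400,400))]))"
```

```text
t 20.9 grasp [ 0.6007 -0.0174  0.1546] yang 64.5 tilt 0.07 w 0.0854 F 0.0
turn rad 0.007 q6 -1.3 then shift mm [-1.600e+00  1.000e-01  1.186e+02]
```

View pics/d.png

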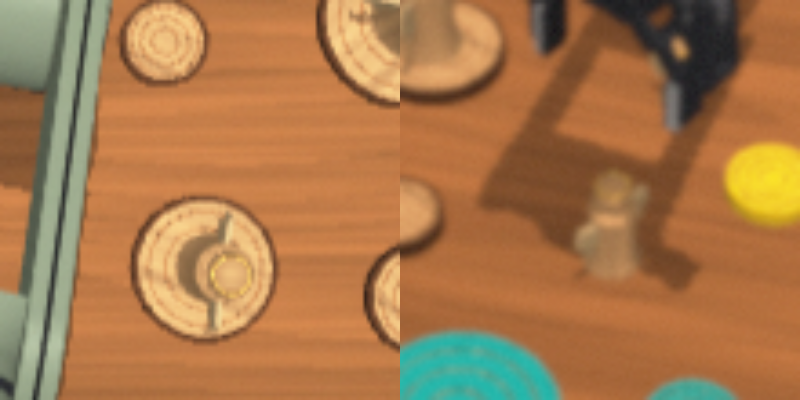

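The second angel stands centred on its slice, with its head at about (374,275). The gripper is over the third angel, so descend.

Call:
{"name": "jog_arm", "arguments": {"steps": "-2 0 20 0; 0 0 30 0; 0 0 30 0; 0 0 25 0; 0 0 10 0; 0 0 3 0; 0 0 0 0; 0 0 0 0"}}

```text
clock: 22.0
ee_pos: [0.6036, -0.0183, 0.1929]
tcp_rot: [0.001, 0.222, 0.975, 0.0]
ft_force: [0.5, 0.3, -0.6]
gripper_width: 0.0852
gripper_force: 0.0
```

Call:
{"name": "jog_arm", "arguments": {"steps": "0 0 0 0; 0 0 0 0; 0 0 0 0; 0 0 0 0; 0 0 0 0; 0 0 0 0; 0 0 0 0; 0 0 0 0", "gripper": 0, "grip_force": 20}}

```text
clock: 23.0
ee_pos: [0.6031, -0.0181, 0.1919]
tcp_rot: [0.0, 0.222, 0.975, 0.0]
ft_force: [1.1, 0.7, 2.7]
gripper_width: 0.0296
gripper_force: 20.1
```

```bash
python3 -c "
from h import *
plan(.434,-.328,.176)"
```

```text
t 23.0 grasp [ 0.6032 -0.0182  0.0372] yang 64.4 tilt 0.03 w 0.0296 F 20.1
turn rad 0.0 q6 -1.3 then shift mm [  18.6 -352.5 -138.8]
```

Call:
{"name": "jog_arm", "arguments": {"steps": "0 0 -10 0; 0 0 -30 0; 0 0 -45 0; 0 0 -40 0; 0 0 -14 0; 1 -20 0 0; 2 -40 0 0; 2 -45 0 0; 2 -45 0 0; 3 -45 0 0", "grip_force": 30}}

```text
clock: 24.25
ee_pos: [0.5071, -0.1912, 0.3276]
tcp_rot: [-0.003, 0.222, 0.975, 0.0]
ft_force: [0.1, 0.2, -0.1]
gripper_width: 0.0287
gripper_force: 29.7
```

Call:
{"name": "jog_arm", "arguments": {"steps": "3 -45 0 0; 3 -45 0 0; 2 -40 0 0; 1 -20 0 0; 0 -7 0 0; 0 0 0 0; 0 0 0 0"}}

```text
clock: 25.12
ee_pos: [0.4342, -0.3263, 0.3304]
tcp_rot: [-0.0, 0.221, 0.975, 0.0]
ft_force: [0.5, -0.6, -1.3]
gripper_width: 0.0291
gripper_force: 29.7
```

```bash
python3 -c "
from h import *
plan(.434,-.328,.0502)"
```

```text
t 25.12 grasp [ 0.4342 -0.3262  0.1757] yang 64.5 tilt 0.04 w 0.0291 F 29.7
turn rad 0.0 q6 -1.93 then shift mm [ -0.6  -1.8 125.5]
```

Call:
{"name": "jog_arm", "arguments": {"steps": "-1 -2 20 0; 0 0 30 0; 0 0 30 0; 0 0 25 0; 0 0 15 0; 0 0 5 0; 0 0 0 0; 0 0 0 0"}}

```text
clock: 26.12
ee_pos: [0.4343, -0.33, 0.2068]
tcp_rot: [0.001, 0.221, 0.975, -0.001]
ft_force: [0.5, -0.4, -0.6]
gripper_width: 0.0291
gripper_force: 29.7
```

Call:
{"name": "jog_arm", "arguments": {"steps": "0 0 0 0; 0 0 0 0; 0 0 0 0; 0 0 0 0; 0 0 0 0; 0 0 0 0", "gripper": 1}}

```text
clock: 26.88
ee_pos: [0.4337, -0.3296, 0.2056]
tcp_rot: [-0.0, 0.222, 0.975, 0.0]
ft_force: [-0.7, -0.1, 0.0]
gripper_width: 0.0852
gripper_force: 0.0
```

Call:
{"name": "jog_arm", "arguments": {"steps": "0 0 -10 0; 0 0 -30 0; 0 0 -45 0; 0 0 -45 0; 0 0 0 0.18; 0 0 0 0.18; 0 0 0 0.18; 0 0 0 0.18; 0 0 0 0.18; 0 0 0 0.18"}}

```text
clock: 28.12
ee_pos: [0.4338, -0.3296, 0.3365]
tcp_rot: [0.0, 0.694, 0.72, -0.0]
ft_force: [0.0, 0.6, -0.4]
gripper_width: 0.0854
gripper_force: 0.0
```

Call:
{"name": "jog_arm", "arguments": {"steps": "0 0 0 0.17; 0 0 0 0.17; 0 0 0 0; 0 0 0 0"}}

```text
clock: 28.62
ee_pos: [0.4338, -0.3296, 0.3361]
tcp_rot: [0.0, 0.803, 0.596, 0.0]
ft_force: [-0.5, -0.4, -0.2]
gripper_width: 0.0852
gripper_force: 0.0
```

```bash
python3 -c "
from h import *
plan(.454,-.007,.175,-16.5)"
```

```text
t 28.62 grasp [ 0.4338 -0.3297  0.1814] yang -16.8 tilt 0.03 w 0.0852 F 0.0
turn rad -0.006 q6 -0.52 then shift mm [315.1 -72.3   6.3]
```

Call:
{"name": "jog_arm", "arguments": {"steps": "30 -7 0 0; 45 -10 0 0; 45 -11 0 0; 45 -11 0 0; 45 -10 0 0; 45 -10 0 0; 40 -9 20 0; 20 -4 30 0; 0 0 0 0; 0 0 0 0"}}

```text
clock: 29.88
ee_pos: [0.4573, -0.0078, 0.2865]
tcp_rot: [0.001, 0.803, 0.595, 0.0]
ft_force: [-0.2, -0.2, 0.7]
gripper_width: 0.0852
gripper_force: 0.0
```

```bash
python3 -c "
from h import *
plan(.454,-.007,.028,-16.5)
import cv2
im=[vision.read_camera(c) for c in ('top','scene')]
cv2.imwrite('pics/e.png',np.hstack([cv2.resize(im[0][170:320,340:490],(400,400)),cv2.resize(im[1][110:220,240:350],(400,400))]))"
```

```text
t 29.88 grasp [ 0.4574 -0.008   0.1318] yang -16.9 tilt 0.08 w 0.0852 F 0.0
turn rad -0.007 q6 0.09 then shift mm [ -0.   -3.7 103.8]
```

View pics/e.png

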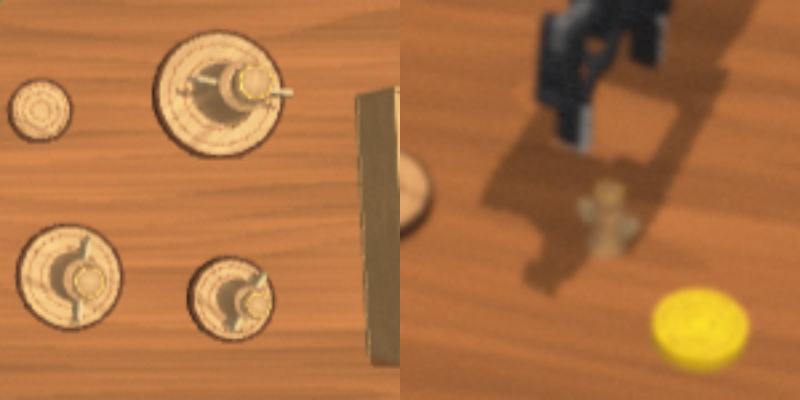

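Three angels stand on their slices, with heads at about (435,201), (374,275) and (436,284). The smallest angel sits below the open gripper.

Call:
{"name": "jog_arm", "arguments": {"steps": "0 -4 20 0; 0 0 30 0; 0 0 30 0; 0 0 15 0; 0 0 8 0; 0 0 0 0; 0 0 0 0"}}

```text
clock: 30.85
ee_pos: [0.4537, -0.0063, 0.1836]
tcp_rot: [0.001, 0.804, 0.595, 0.001]
ft_force: [0.2, 0.7, -0.1]
gripper_width: 0.0854
gripper_force: 0.0
```

Call:
{"name": "jog_arm", "arguments": {"steps": "0 0 0 0; 0 0 0 0; 0 0 0 0; 0 0 0 0; 0 0 0 0; 0 0 0 0; 0 0 0 0; 0 0 0 0", "gripper": 0, "grip_force": 20}}

```text
clock: 31.85
ee_pos: [0.4531, -0.0061, 0.1829]
tcp_rot: [0.0, 0.804, 0.595, 0.0]
ft_force: [-0.3, 0.5, 5.0]
gripper_width: 0.0212
gripper_force: 20.1
```

```bash
python3 -c "
from h import *
plan(.609,-.158,.14)
print(ray('top',435,200.8,.104),ray('top',373.5,275,.0875),ray('top',435.7,283.8,.072))"
```

```text
t 31.85 grasp [ 0.4531 -0.0061  0.0282] yang -17.0 tilt 0.01 w 0.0212 F 20.1
turn rad 0.0 q6 0.09 then shift mm [ -99.8  193.4 -111.8]
[ 0.62204991 -0.32706111  0.104     ] [ 0.45538613 -0.18584794  0.0875    ] [ 0.43284038 -0.3307177   0.072     ]
```

Call:
{"name": "jog_arm", "arguments": {"steps": "0 0 -10 0; 0 0 -30 0; 0 0 -40 0; 0 0 -32 0; -10 20 0 0; -20 39 0 0; -23 45 0 0; -23 45 0 0; -19 36 0 0; -5 8 0 0"}}

```text
clock: 33.1
ee_pos: [0.6095, -0.16, 0.2948]
tcp_rot: [0.001, 0.804, 0.594, 0.0]
ft_force: [0.1, -0.4, -0.7]
gripper_width: 0.0211
gripper_force: 19.7
```

Call:
{"name": "jog_arm", "arguments": {"steps": "0 0 0 0; 0 0 0 0"}}

```text
clock: 33.35
ee_pos: [0.6075, -0.157, 0.2943]
tcp_rot: [-0.001, 0.803, 0.595, -0.0]
ft_force: [0.7, 0.1, 0.2]
gripper_width: 0.0211
gripper_force: 19.7
```

```bash
python3 -c "
from h import *
plan(.609,-.158,.0412)"
```

```text
t 33.35 grasp [ 0.6072 -0.1569  0.1396] yang -16.9 tilt 0.11 w 0.0211 F 19.7
turn rad 0.0 q6 -0.1 then shift mm [-0.6  2.2 98.4]
```

Call:
{"name": "jog_arm", "arguments": {"steps": "-1 2 20 0; 0 0 30 0; 0 0 25 0; 0 0 15 0; 0 0 6 0; 0 0 2 0; 0 0 0 0; 0 0 0 0"}}

```text
clock: 34.35
ee_pos: [0.6105, -0.1598, 0.1977]
tcp_rot: [0.001, 0.804, 0.595, 0.001]
ft_force: [-0.9, -0.2, 0.1]
gripper_width: 0.0215
gripper_force: 19.7
```

Call:
{"name": "jog_arm", "arguments": {"steps": "0 0 0 0; 0 0 0 0; 0 0 0 0; 0 0 0 0; 0 0 0 0; 0 0 0 0", "gripper": 1}}

```text
clock: 35.1
ee_pos: [0.61, -0.1596, 0.1966]
tcp_rot: [-0.0, 0.804, 0.595, -0.0]
ft_force: [0.4, 0.2, -0.3]
gripper_width: 0.0852
gripper_force: 0.0
```

Call:
{"name": "jog_arm", "arguments": {"steps": "0 0 -10 0; 0 0 -30 0; 0 0 -45 0; 0 0 -45 0; 40 0 0 0; 50 0 0 0; 50 0 0 0; 50 0 0 0; 0 0 0 0; 0 0 0 0"}}

```text
clock: 36.35
ee_pos: [0.6653, 0.0221, 0.3271]
tcp_rot: [0.0, 0.803, 0.595, -0.0]
ft_force: [0.1, 0.6, 0.5]
gripper_width: 0.0854
gripper_force: 0.0
```

```bash
python3 -c "
from h import *
plan(.609,-.158,.2)
import cv2
im=[vision.read_camera(c) for c in ('top','scene')]
cv2.imwrite('pics/f.png',np.hstack([cv2.resize(im[0][170:320,340:490],(400,400)),cv2.resize(im[1][60:360,100:480],(400,316),interpolation=cv2.INTER_AREA) if 0 else cv2.resize(im[1][100:260,100:260],(400,400))]))"
```

```text
t 36.35 grasp [0.6654 0.022  0.1724] yang -16.9 tilt 0.04 w 0.0854 F 0.0
turn rad 0.0 q6 0.2 then shift mm [-188.6   -1.5  -27.5]
```

View pics/f.png

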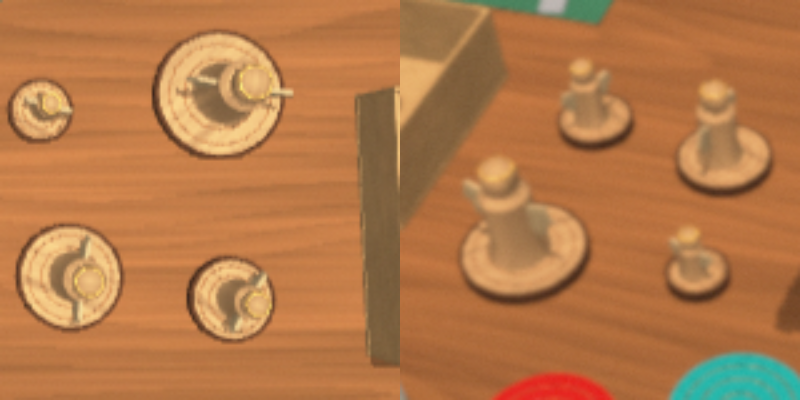

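Both views show all four angels upright near the centres of their matching slices, about 5 mm off at most.

```bash
python3 -c "
from bench import hand_in
print(hand_in())"
```

```text
the job is handed in; nothing more can be done
None
```

I handed the job in with all four angels standing upright on their matching slices, about 5 mm off centre at most by the camera. The doll and tree were never touched, and the arm finished at about 36 s of the 115 s allowed. The hand-in returned no verdict.

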